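Lay the pinning fixture down and square it against the bench stop

ROBOT

A 6-joint arm with a two-finger parallel gripper is mounted at the origin on a cart in front of the work surface, level with it; the furniture and walls round the work are solid. World frame = base frame: x ahead of the robot, y to its left, z up, the work surface at z = 0. Lengths are in m, angles in rad, forces in N, time in s.
With the tool pointing down it reaches from about 0.35 to 1 m from the base axis. Payload 7.1 kg.
Tool frame: the origin (TCP) lies between the finger pads; the fingertips stand 14 mm ahead of it and the grasp point (between the pads) lies 5 mm behind it; z points along the fingers, y is the line along which they close (so a half turn about z gives the same grasp; the last joint's range is limited). The gripper opens to 85 mm and grips with 20 to 120 N. Pads are 22 mm wide; open, the fingers measure 114 mm over their backs; the gripper's body (76 mm by 85 mm) begins 54 mm behind the grasp point. The pads swing forward as they close: fully open they stand 13 mm farther back than shut.
Start: joints at [-1.308, 0.423, 1.63, -0, 1.089, -0.019], TCP at [0.174, -0.6, 0.245] pointing down, gripper open.
Joint ranges: [-3, 3], [-0.9, 2.11], [0.09, 2.58], [-1.31, 4.45], [0.11, 2.69], [-2.54, 2.54]. Speed limits (rad/s): [2.39, 2.39, 3.01, 3.14, 3.14, 3.14].

INTERFACE

Orientations are given as a unit quaternion [x, y, z, w].
In Python, from cell import bot gives the robot as it stands.
- The arm moves only by the tool play_rows, never from a script. Its argument "rows" is a list that holds one entry, the list of rows, each a list of 7 numbers: the turn, a rotation vector about the tool's x, y, z in degrees, then the shift along the tool's x, y, z in cm, then the closure in counts, from 0 (fully open) to 255 (shut). In form: [[[wx, wy, wz, tx, ty, tz, hand], ...]]. A call has 1 to 20 rows; each row is the pose to reach, as a shift and turn from the pose commanded when the call began, along the tool's axes at that moment; what a row does not reach only later rows make up. A row lasts 1/10 s, in which the tool goes at most 50 mm and 8.59 degrees, less where a joint would pass 70% of its speed; a pose out of reach is approached as far as the arm can. A call with a gripper value outside its range is refused whole. The fingers move at their own pace and stop on an object; "newtons" is the grip in N (left out, the last holds). Time passes only in rows, so rows that repeat a pose let the fingers close. It gives the time, the measured TCP pose, the force, the opening and the grip force at its end, in the units of the state.
- bot.read_state(): the state, without advancing time (a new reading comes with each control period).
- bot.read_camera(name): name is "scene" or "top" or "wrist"; returns a dict with "frame" (480x640x3 uint8, red, green, blue), "depth" (480x640 float32, m along the optical axis (not along the pixel's ray), 0 where there is no reading), "vertical_fov" (degrees; the focal length in pixels is half the picture's height over the tangent of half this angle, whatever the lens; pixels are square), "cx", "cy" (the principal point, pixels), "rvec" (rotation vector, rad) and "tvec" (3), from world to camera coordinates, as OpenCV has them. Camera axes: x right, y down, z forward; pixel columns grow to the right and rows downward; lengths in m; the calibration is good to about 2 mm. A picture is of the moment at which its call begins.
- bot.sign_off(): hands the job in; it is judged then, once.
Trained networks look in a picture, given as the dict that the camera call returned (one of the last four; its "shot" number tells which), for a name from the list of things; names that differ only in an ending like _2 or _b are one class to them, and where a whole thing is asked for, a point or a joint stands for the part that bears it (a point fixed in the world has none). Each returns a list of dicts, best first, with "confidence" (0 to 1); they miss things now and then, are a little off and sometimes report something else, mostly with a low value. They report only what shows in the picture. A call takes as long as a camera call. They do not tell look-alikes from the thing itself.
- bot.look_for(picture, label): "pixel" ([column, row] in pixels, amid what is visible of it).
- bot.outline_of(picture, label): "pixels" (480x640 bool, what is visible of it) and "pixel" ([column, row] in pixels, amid what is visible of it).
The state is a dict: "t": time; "joints": joint angles; "dq": joint speeds; "effort": joint torques, N m; "tool_pos": TCP position; "ee_rot": TCP orientation; "contact_force": force on the tool from outside, world axes, zero at the start; "moment": the same for the moment, N m; "width": finger opening in m; "grip_force": force on a finger pad.
Only numpy, scipy, OpenCV 4.12 (cv2) and the standard library are available. Lean on these libraries where they do the work, as an engineer would, in place of code of your own. Each camera call takes 0.05 s, during which the arm holds its last target. There are 200 camera calls.

TASK

The aluminium pinning fixture is standing on its long edge with its row of open holes turned towards the bench stop (the low steel angle bar behind it) and its black rubber foot pad towards you. Push it over so that it lies flat on the pad with the holes facing up, then push it along the bench until its long side is flush against the stop, somewhere along the bar. Only push it, never lift it, and leave the padlock and the brass lock cylinder where they are.

Things in the scene. Friction and masses are not known exactly. Their poses are not given: they have to be found in the camera images.
- fixture: Loose aluminium block, 45 x 110 x 18 mm, 0.28 kg; a row of open holes in one 45 x 110 mm face, the other covered by a thin black rubber pad. Origin: centre of the pad face. y along the 110 mm length, x along the 45 mm width, z out of the hole face. At the start it stands on a long narrow side, 45 mm high, 18 mm thick, z level towards the bar (up to 0.5 rad off), x down.
- fixture_center (a point): Centre of the aluminium block, 9 mm inside the hole face: 22.5 mm above the bench as it stands on edge, 9 mm when it lies flat. Tipped the right way, the block falls away from the bar, towards the robot, and lies 18 mm high, its z axis up and its x axis towards the bar.
- rail: Bench stop: fixed dark steel angle bar, 530 mm long, upright 15 mm high and 4 mm thick, low flange and screws behind it. Origin on the bench, mid-length, at the foot of the upright's front face. x points away from the robot, square to that face (bar at x = 0 to 30 mm); y runs along the bar, to the robot's left. The fixture starts at least 60 mm in front of it.
- padlock: Brass padlock lying on its face, 63 x 40 x 17 mm, loose; origin at the centre of its underside. It lies 13 to 35 cm from the fixture along the bar. Not to be moved.
- lock_cylinder: Brass lock cylinder standing upright, 34 mm across and 39 mm high, loose; origin at the centre of its foot. It stands 13 to 35 cm from the fixture along the bar. Not to be moved.
Things that resemble listed ones, but are neither listed nor needed, are in the scene too. Leave any orange or pink look-alike of the fixture alone.

How it is judged:
By the outcome, as a careful person would: the job done as asked, in the order asked, and still so for the second after the job is handed in, with the robot touching nothing.
It also fails if it takes over 40 s, if anything falls off the work surface, if the arm or the gripper's body presses on something with over 40 N, if the wrist force passes 120 N, or if a joint passes its speed limit or range.

## Working session

There is one attempt and no reset: what is moved stays moved. The work goes in short steps, Python scripts to look and compute and a tool call to move; the robot and the scene stay as the last step left them, time stands still between calls to the robot, and variables do not carry over. Pictures are saved under pics/ and viewed, at most 10 in all, crops included, and the job is handed in when it is done.

Besides the shell and the picture viewer there is one more tool, called after ">>>" as name(argument=value, ...), one argument or row to a line, values as JSON. play_rows: Moves the arm, as the interface text tells. Its arguments: {"type":"object","properties":{"rows":{"type":"array","items":{"type":"array","items":{"type":"array","items":{"type":"number"}}}},"newtons":{"type":"number"}},"required":["rows"]}

```bash
ls; mkdir -p pics; cat > h.py <<'E'
import numpy as np, cv2
from cell import bot
def K(p):
    f=240/np.tan(np.radians(p["vertical_fov"])/2); return f
def cloud(p):
    f=K(p); d=p["depth"]; v,u=np.mgrid[0:480,0:640]
    c=np.stack([(u-p["cx"])/f*d,(v-p["cy"])/f*d,d],-1)
    R=cv2.Rodrigues(np.array(p["rvec"],float))[0]; t=np.array(p["tvec"],float).ravel()
    w=(c-t)@R; w[d<=0]=np.nan
    return w
def save(p,n): cv2.imwrite(f"pics/{n}.png",cv2.cvtColor(p["frame"],cv2.COLOR_RGB2BGR))
E
python3 - <<'E'
from h import *
s=bot.read_state(); print(s)
for n in ["scene","top"]:
    p=bot.read_camera(n); save(p,n+"1"); w=cloud(p)
    R=cv2.Rodrigues(np.array(p["rvec"],float))[0]; print(n,"campos",-R.T@np.ravel(p["tvec"]))
    for l in ["fixture","rail","padlock","lock_cylinder"]:
        for o in bot.outline_of(p,l)[:3]:
            m=o["pixels"]; q=w[m]; q=q[~np.isnan(q[:,0])]
            print(l,round(o["confidence"],2),np.round(o["pixel"]),m.sum(),np.round(np.percentile(q,[2,50,98],axis=0),3).tolist() if len(q) else None)
E
```

```text
pics
{'t': 0.0, 'joints': array([-1.30802781e+00,  4.23838859e-01,  1.63070583e+00,  2.65456512e-05,
        1.08859573e+00, -1.89822160e-02]), 'dq': array([-0.00042587, -0.0017854 , -0.00102581,  0.00135771,  0.00016355,
       -0.0007165 ]), 'effort': array([-2.48389122e-03, -5.57381845e+01, -2.81737304e+01, -1.93930036e-04,
        7.22839177e-03, -3.29243960e-05]), 'tool_pos': array([ 0.17367713, -0.59982991,  0.24454069]), 'ee_rot': array([ 9.90094034e-01,  1.40403718e-01, -8.24301888e-05, -7.69570239e-04]), 'contact_force': array([-0.25474352,  0.12125742,  0.31181584]), 'moment': array([-0.01076239,  0.03772632, -0.00124636]), 'grip_force': 0.0, 'width': 0.08518476278269774}
scene campos [0.05763771 0.57156468 0.44696917]
fixture 0.96 [438. 213.] 1079 [[0.416, -0.323, -0.0], [0.433, -0.26, 0.027], [0.457, -0.218, 0.045]]
fixture 0.96 [329. 313.] 1232 [[0.38, 0.053, -0.0], [0.398, 0.125, 0.042], [0.442, 0.154, 0.046]]
fixture 0.86 [413. 282.] 1205 [[0.321, -0.119, -0.0], [0.353, -0.017, 0.035], [0.412, 0.01, 0.046]]
rail 0.97 [204. 270.] 2700 [[0.65, -0.202, 0.001], [0.666, 0.1
[... 388 characters left out ...]
8]
fixture 0.93 [256. 294.] 791 [[0.383, 0.054, 0.005], [0.411, 0.101, 0.043], [0.441, 0.148, 0.046]]
fixture 0.84 [380. 243.] 750 [[0.498, -0.174, 0.008], [0.509, -0.125, 0.043], [0.525, -0.07, 0.047]]
fixture 0.73 [458. 286.] 872 [[0.418, -0.324, -0.001], [0.435, -0.272, 0.043], [0.455, -0.22, 0.046]]
rail 0.82 [297. 166.] 3536 [[0.653, -0.217, -0.001], [0.677, 0.038, 0.003], [0.702, 0.288, 0.015]]
rail 0.37 [211. 253.] 288 [[0.481, 0.176, 0.0], [0.492, 0.188, 0.032], [0.509, 0.204, 0.039]]
padlock 0.8 [303. 247.] 469 [[0.485, 0.005, -0.002], [0.507, 0.023, 0.015], [0.544, 0.043, 0.019]]
lock_cylinder 0.68 [213. 254.] 255 [[0.482, 0.177, 0.002], [0.493, 0.188, 0.033], [0.508, 0.203, 0.04]]
```

View pics/scene1.png

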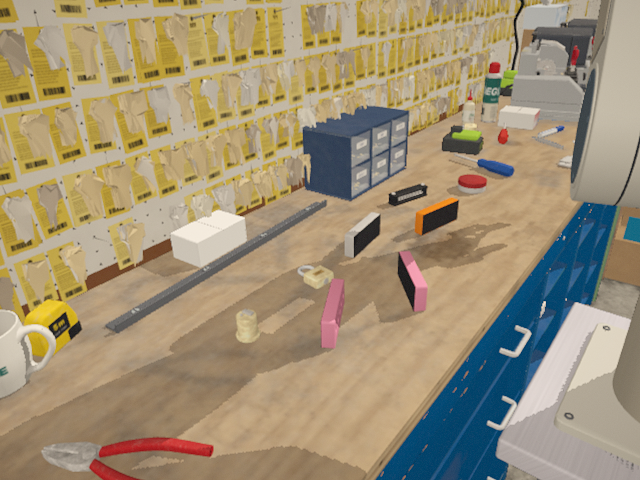

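View pics/top1.png

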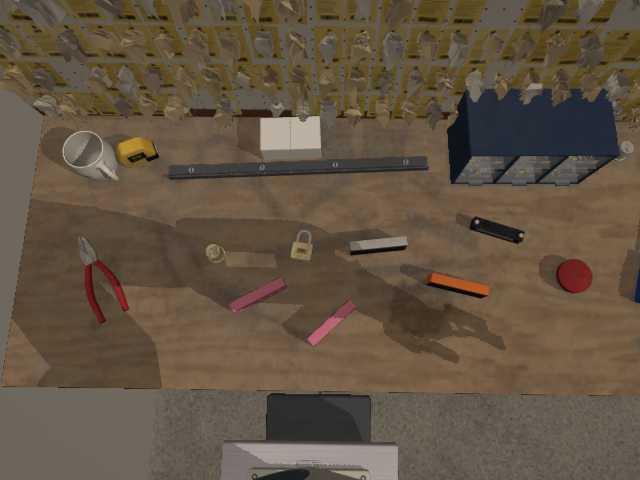

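The scene view shows the aluminium fixture at about (363,235), with two pink and one orange look-alikes. In the top view the fixture is at (378,245), the padlock at (302,246), the cylinder at (215,254), and the bar runs from (168,172) to (428,163). Next I'll measure the angles of the fixture and the bar.

```bash
python3 - <<'E'
from h import *
for n in ["scene","top"]:
    p=bot.read_camera(n); w=cloud(p)
    def sel(x0,x1,y0,y1,z0,z1):
        return w[(w[...,0]>x0)&(w[...,0]<x1)&(w[...,1]>y0)&(w[...,1]<y1)&(w[...,2]>z0)&(w[...,2]<z1)]
    q=sel(.47,.56,-.21,-.04,.040,.055)
    r=cv2.minAreaRect(q[:,:2].astype(np.float32)*1000); print(n,"fix top",len(q),r,np.median(q[:,2]),cv2.boxPoints(r).round(0).tolist())
    q=sel(.63,.72,-.25,.33,.011,.02)
    L=cv2.fitLine(q[:,:2].astype(np.float32),cv2.DIST_HUBER,0,.01,.01).ravel(); print("rail",len(q),L,"yaw",np.degrees(np.arctan2(L[0],L[1])),"x at y=-.12", L[2]+L[0]/L[1]*(-.12-L[3]), "y",q[:,1].min(),q[:,1].max())
    res=(q[:,0]-(L[2]+L[0]/L[1]*(q[:,1]-L[3])));print("spread",np.percentile(res,[3,50,97]))
    q=sel(.29,.425,-.15,.03,.04,.055); print("pink corners",cv2.boxPoints(cv2.minAreaRect(q[:,:2].astype(np.float32)*1000)).round(0).tolist())
s=bot.read_state()
from scipy.spatial.transform import Rotation as Rn
print(Rn.from_quat(s["ee_rot"]).as_matrix().round(3))
E
```

```text
scene fix top 333 ((511.5673828125, -121.76216125488281), (20.75071907043457, 109.44985961914062), 6.663883686065674) 0.04418743392330055 [[495.0, -69.0], [508.0, -177.0], [528.0, -175.0], [516.0, -66.0]]
rail 944 [ 0.04367067 -0.99904597  0.6570752   0.17518201] yaw 177.49706 x at y=-.12 0.6699783 y -0.23010501199328906 0.3299396332377837
spread [-0.00213976  0.00163857  0.04665465]
pink corners [[319.0, -2.0], [394.0, -82.0], [408.0, -69.0], [333.0, 12.0]]
top fix top 556 ((512.7634887695312, -123.30879211425781), (19.32356834411621, 109.17767333984375), 7.020887851715088) 0.04357856644272491 [[497.0, -70.0], [510.0, -179.0], [529.0, -176.0], [516.0, -68.0]]
rail 630 [ 0.05274144 -0.9986082   0.6665272   0.02502451] yaw 176.97673 x at y=-.12 0.67418665 y -0.228883975485603 0.3299550689479792
spread [-0.00234681  0.00026933  0.04695376]
pink corners [[321.0, -3.0], [395.0, -83.0], [409.0, -70.0], [335.0, 9.0]]
[[ 0.961  0.278 -0.   ]
 [ 0.278 -0.961  0.   ]
 [-0.    -0.    -1.   ]]
```

>>> play_rows(
  rows=[
    [[0,0,2,3,-2.2,0.5,40],[0,0,4,7,-5.1,1,75],[0,0,6,11,-8,2,75],[0,0,9.2,15,-11,3,75],[0,0,9.2,19,-13.9,4,75],[0,0,9.2,23,-16.8,5,75],[0,0,9.2,27,-19.7,6,75],[0,0,9.2,31,-22.6,7,75],[0,0,9.2,35,-25.5,8,75],[0,0,9.2,39,-28.5,9,75],[0,0,9.2,43,-31.4,9.5,75],[0,0,9.2,46,-33.6,9.5,75],[0,0,9.2,48.5,-35.4,9.5,75],[0,0,9.2,49.25,-35.95,9.5,75],[0,0,9.2,49.25,-35.95,9.5,75],[0,0,9.2,49.25,-35.95,9.5,75]],
  ],
)

```text
t: 2.2
tool_pos: [0.5462, -0.1186, 0.1502]
ee_rot: [0.998, 0.061, -0.0, 0.0]
contact_force: [0.2, 0.6, 0.2]
width: 0.0605
grip_force: 0.0
```

```bash
python3 - <<'E'
from h import *
p=bot.read_camera("wrist"); save(p,"wrist1"); w=cloud(p)
def sel(x0,x1,y0,y1,z0,z1):
    return w[(w[...,0]>x0)&(w[...,0]<x1)&(w[...,1]>y0)&(w[...,1]<y1)&(w[...,2]>z0)&(w[...,2]<z1)]
q=sel(.47,.56,-.21,-.04,.038,.052)
if len(q)>20: print(len(q),cv2.minAreaRect(q[:,:2].astype(np.float32)*1000))
# fingers: points above bench near tool
q=sel(.45,.65,-.22,0,.07,.25); print(len(q), np.percentile(q,[1,50,99],axis=0).round(3) if len(q) else '')
q=sel(.64,.70,-.22,-.0,.011,.02); print("rail",len(q),np.percentile(q,[2,50,98],axis=0).round(3) if len(q) else '')
E
```

```text
4311 ((514.0831298828125, -123.5484619140625), (19.236221313476562, 109.29309844970703), 7.042335510253906)
66328 [[ 0.532 -0.179  0.15 ]
 [ 0.558 -0.117  0.213]
 [ 0.568 -0.056  0.235]]
rail 2697 [[ 0.668 -0.215  0.011]
 [ 0.674 -0.108  0.015]
 [ 0.681 -0.004  0.016]]
```

>>> play_rows(
  rows=[
    [[0,0,0,0,0,3,75],[0,0,0,0,0,6,75],[0,0,0,0,0,9,75],[0,0,0,0,0,10.8,75],[0,0,0,0,0,10.8,75],[0,0,0,-0.6,0,10.8,75],[0,0,0,-1.0,0,10.8,75],[0,0,0,-1.2,0,10.8,75],[0,0,0,-1.4,0,10.8,75],[0,0,0,-1.6,0,10.8,75],[0,0,0,-1.8,0,10.8,75],[0,0,0,-2.0,0,10.8,75],[0,0,0,-2.2,0,10.8,75]],
  ],
)

```text
t: 3.55
tool_pos: [0.525, -0.1207, 0.0423]
ee_rot: [0.998, 0.061, 0.0, 0.0]
contact_force: [1.3, -0.6, -0.6]
width: 0.0604
grip_force: 0.2
```

```bash
python3 - <<'E'
from h import *
p=bot.read_camera("scene"); cv2.imwrite("pics/s2.png",cv2.resize(cv2.cvtColor(p["frame"][180:300,280:440],cv2.COLOR_RGB2BGR),None,fx=4,fy=4))
print(bot.read_state()["contact_force"])
E
```

```text
[-0.81021552  0.19677279  0.34388635]
```

View pics/s2.png

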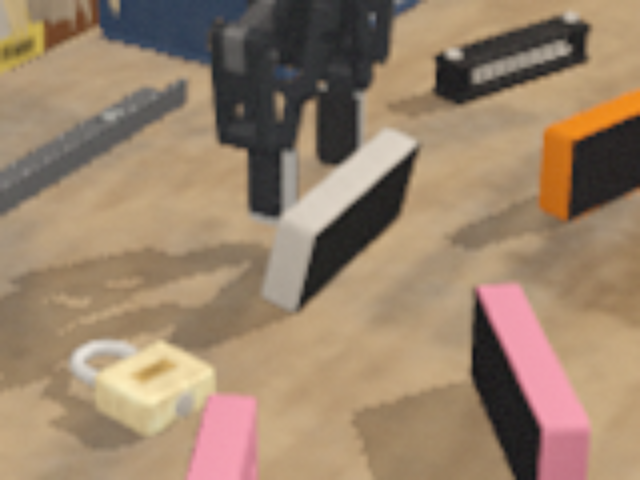

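The crop shows the block tilting towards the robot (its near end is at about (310,230)) and the fingers pushing high. I'll keep going slowly until it falls.

>>> play_rows(
  rows=[
    [[0,0,0,-0.2,0,0,75],[0,0,0,-0.4,0,0,75],[0,0,0,-0.6,0,0,75],[0,0,0,-0.8,0,0,75],[0,0,0,-1.0,0,0,75],[0,0,0,-1.2,0,0,75],[0,0,0,-1.4,0,0,75],[0,0,0,-1.4,0,0,75],[0,0,0,-1.4,0,0,75],[0,0,0,-1.4,0,-4,75],[0,0,0,-1.4,0,-8,75],[0,0,0,-1.4,0,-10,75],[0,0,0,-1.4,0,-10,75]],
  ],
)

```text
t: 4.9
tool_pos: [0.5133, -0.1229, 0.1454]
ee_rot: [0.998, 0.061, 0.003, 0.001]
contact_force: [-0.8, -0.4, -0.3]
width: 0.0603
grip_force: 0.0
```

```bash
python3 - <<'E'
from h import *
for n in ["scene","top","wrist"]:
    p=bot.read_camera(n); w=cloud(p)
    if n!="top":save(p,n+"3")
    def sel(x0,x1,y0,y1,z0,z1):
        return w[(w[...,0]>x0)&(w[...,0]<x1)&(w[...,1]>y0)&(w[...,1]<y1)&(w[...,2]>z0)&(w[...,2]<z1)]
    q=sel(.425,.56,-.20,-.03,.010,.06)
    if len(q)>20: r=cv2.minAreaRect(q[:,:2].astype(np.float32)*1000);print(n,len(q),r,cv2.boxPoints(r).round(0).tolist(),np.percentile(q[:,2],[5,50,95]))
    q=sel(.64,.70,-.22,-.0,.012,.02);
    if len(q)>50:
        a,b=np.polyfit(q[:,1],q[:,0],1); e=q[:,0]-np.polyval([a,b],q[:,1]); print("rail",len(q),np.degrees(a),a*-.12+b,np.percentile(e,[3,97]))
E
```

```text
scene 853 ((479.5241394042969, -126.7984619140625), (46.6976318359375, 114.48094940185547), 6.449952125549316) [[450.0, -73.0], [463.0, -186.0], [509.0, -181.0], [496.0, -67.0]] [0.01207935 0.01719422 0.0185498 ]
rail 147 -2.9292248193351638 0.6725518534384282 [-0.00279684  0.00319328]
rail 60 -3.4965375932764577 0.6746947552228613 [-0.00247061  0.00231152]
wrist 8715 ((481.908447265625, -127.28256225585938), (45.61697006225586, 110.09468078613281), 6.868524551391602) [[453.0, -75.0], [466.0, -185.0], [511.0, -179.0], [498.0, -70.0]] [0.01521518 0.01798621 0.01907439]
```

View pics/scene3.png

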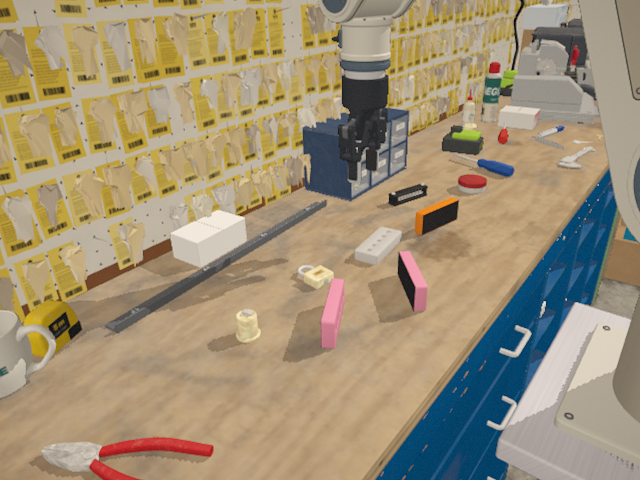

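The scene picture shows the fixture lying flat with its holes up at (379,245); the neighbours haven't moved. Depth puts its top at 18 mm, its centre at (0.481, -0.127) and its yaw at 6.8°. The bar's yaw is about 3°. Next I'll go down on the robot's side.

>>> play_rows(
  rows=[
    [[0,0,2,-3.5,-0.1,0,75],[0,0,3.9,-7,-0.2,0,75],[0,0,3.9,-7.5,-0.25,0,75],[0,0,3.9,-7.5,-0.25,0,75],[0,0,3.9,-7.5,-0.25,4,75],[0,0,3.9,-7.5,-0.25,8,75],[0,0,3.9,-7.5,-0.25,10,75],[0,0,3.9,-7.5,-0.25,11.2,75],[0,0,3.9,-7.5,-0.25,12,75],[0,0,3.9,-7.5,-0.25,12.6,75],[0,0,3.9,-7.5,-0.25,12.6,75],[0,0,3.9,-7.5,-0.25,12.6,75]],
  ],
)

```text
t: 6.25
tool_pos: [0.437, -0.1291, 0.0169]
ee_rot: [1.0, 0.027, 0.001, 0.0]
contact_force: [0.2, -0.1, 0.4]
width: 0.0607
grip_force: 0.0
```

>>> play_rows(
  rows=[
    [[0,0,0,0.4,0,0,75],[0,0,0,0.8,0,0,75],[0,0,0,1.2,0,0,75],[0,0,0,1.6,0,0,75],[0,0,0,2.1,0,0,75],[0,0,0,2.7,0,0,75],[0,0,0,3.5,0,0,75],[0,0,0,4.4,0,0,75],[0,0,0,5.4,0,0,75],[0,0,0,6.4,0,0,75],[0,0,0,7.4,0,0,75],[0,0,0,8.4,0,0,75],[0,0,0,9.4,0,0,75],[0,0,0,10.4,0,0,75],[0,0,0,11.4,0,0,75],[0,0,0,12.4,0,0,75],[0,0,0,13.3,0,0,75],[0,0,0,14.1,0,0,75],[0,0,0,14.7,0,0,75],[0,0,0,15,0,0,75]],
  ],
)

```text
t: 8.25
tool_pos: [0.5868, -0.121, 0.0163]
ee_rot: [1.0, 0.027, 0.0, 0.0]
contact_force: [-1.7, -0.0, 1.2]
width: 0.0605
grip_force: 1.1
```

```bash
cat > m.py <<'E'
from h import *
for n in ["scene","top","wrist"]:
    p=bot.read_camera(n); w=cloud(p)
    import sys; save(p,n+sys.argv[1])
    def sel(x0,x1,y0,y1,z0,z1):
        return w[(w[...,0]>x0)&(w[...,0]<x1)&(w[...,1]>y0)&(w[...,1]<y1)&(w[...,2]>z0)&(w[...,2]<z1)]
    q=sel(.58,.69,-.20,-.05,.0165,.021)
    if len(q)>20: r=cv2.minAreaRect(q[:,:2].astype(np.float32)*1000);print(n,len(q),r,cv2.boxPoints(r).round(0).tolist())
    q=sel(.64,.70,-.22,-.0,.012,.0163)
    if len(q)>50:
        a,b=np.polyfit(q[:,1],q[:,0],1); e=q[:,0]-np.polyval([a,b],q[:,1]); print("rail",len(q),np.degrees(a),a*-.12+b,np.percentile(e,[3,97]))
E
python3 m.py 4
```

```text
scene 272 ((610.5286865234375, -119.11579895019531), (62.178955078125, 111.62777709960938), 1.2240206003189087) [[578.0, -64.0], [581.0, -176.0], [643.0, -174.0], [640.0, -63.0]]
rail 113 -2.3731023575454544 0.6721249236784563 [-0.00289295  0.00369583]
wrist 35771 ((627.7714233398438, -126.14460754394531), (97.82628631591797, 145.77066040039062), 3.023317337036133) [[575.0, -56.0], [583.0, -202.0], [680.0, -196.0], [673.0, -51.0]]
rail 9092 -2.858761796777209 0.673805037472558 [-0.02999628  0.00315111]
```

View pics/wrist4.png

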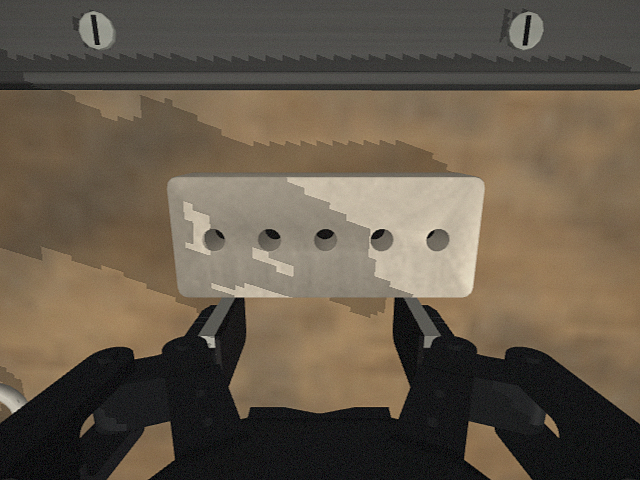

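The wrist view shows the block square to the bar: its front edge is at row 178 and the bar face at row 89, a gap of about 30 mm. I'll close that slowly.

>>> play_rows(
  rows=[
    [[0,0,0,0.4,0,0,75],[0,0,0,0.9,0,0,75],[0,0,0,1.4,0,0,75],[0,0,0,1.8,0,0,75],[0,0,0,2.1,0,0,75],[0,0,0,2.3,0,0,75],[0,0,0,2.4,0,0,75],[0,0,0,2.5,0,0,75],[0,0,0,2.6,0,0,75],[0,0,0,2.65,0,0,75],[0,0,0,2.7,0,0,75],[0,0,0,2.7,0,0,75]],
  ],
)

```text
t: 9.6
tool_pos: [0.6133, -0.1196, 0.0163]
ee_rot: [1.0, 0.027, 0.0, -0.0]
contact_force: [-1.2, 1.0, 0.6]
width: 0.0605
grip_force: 0.5
```

>>> play_rows(
  rows=[
    [[0,0,0,0.05,0,0,75],[0,0,0,0.1,0,0,75],[0,0,0,0.15,0,0,75],[0,0,0,0.2,0,0,75],[0,0,0,0.2,0,0,75]],
  ],
)

```text
t: 10.1
tool_pos: [0.6153, -0.1195, 0.0163]
ee_rot: [1.0, 0.027, 0.0, 0.0]
contact_force: [-0.7, 1.6, -0.8]
width: 0.0607
grip_force: 0.5
```

```bash
python3 m.py 5
```

```text
scene 290 ((635.3804321289062, -118.32406616210938), (66.64542388916016, 111.85682678222656), 2.6762332916259766) [[599.0, -64.0], [605.0, -176.0], [671.0, -173.0], [666.0, -61.0]]
rail 125 -0.41847261076333553 0.6630934987930454 [-0.02204831  0.01424108]
wrist 35557 ((641.1287231445312, -126.84114837646484), (72.02753448486328, 147.33404541015625), 3.0247273445129395) [[601.0, -55.0], [609.0, -202.0], [681.0, -199.0], [673.0, -51.0]]
rail 8072 -2.8499501646030017 0.6734058802345668 [-0.02681232  0.00368958]
```

View pics/wrist5.png

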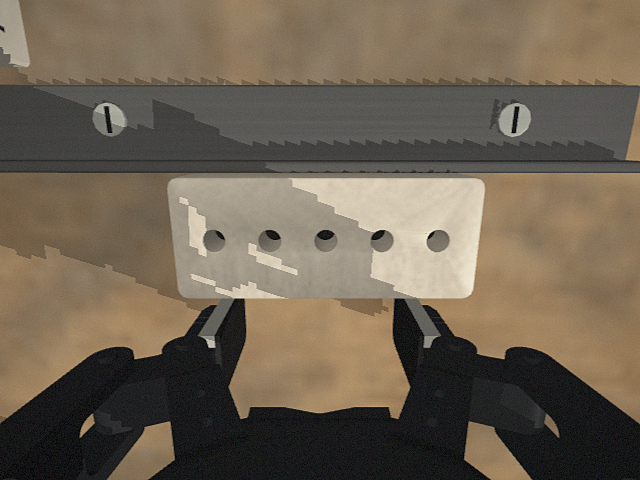

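The bar's lower edge is at row 172 and the block at 178, so about 2 mm remains.

>>> play_rows(
  rows=[
    [[0,0,0,0.05,0,0,75],[0,0,0,0.1,0,0,75],[0,0,0,0.15,0,0,75],[0,0,0,0.2,0,0,75],[0,0,0,0.22,0,0,75],[0,0,0,0.22,0,0,75]],
  ],
)

```text
t: 10.85
tool_pos: [0.6165, -0.1193, 0.0163]
ee_rot: [1.0, 0.027, -0.001, -0.0]
contact_force: [-5.2, -0.7, 3.7]
width: 0.0606
grip_force: 2.6
```

>>> play_rows(
  rows=[
    [[0,0,0,0.05,0,0,75],[0,0,0,0.1,0,0,75],[0,0,0,0.1,0,0,75],[0,0,0,0.1,0,0,75]],
  ],
)

```text
t: 11.25
tool_pos: [0.6166, -0.1193, 0.0162]
ee_rot: [1.0, 0.027, -0.002, -0.0]
contact_force: [-7.0, -0.8, 5.4]
width: 0.0603
grip_force: 4.1
```

```bash
python3 m.py 6
```

```text
scene 290 ((636.68359375, -118.10159301757812), (68.06839752197266, 111.02584838867188), 2.6415295600891113) [[600.0, -64.0], [605.0, -175.0], [673.0, -172.0], [668.0, -61.0]]
rail 133 0.44187436389082424 0.6621502070646476 [-0.01758789  0.01575827]
wrist 35842 ((641.6715087890625, -126.70555114746094), (70.86479949951172, 145.9718017578125), 3.025386095046997) [[602.0, -56.0], [610.0, -201.0], [681.0, -198.0], [673.0, -52.0]]
rail 7927 -2.718877339171157 0.6735458358519988 [-0.02585962  0.00364376]
```

View pics/wrist6.png

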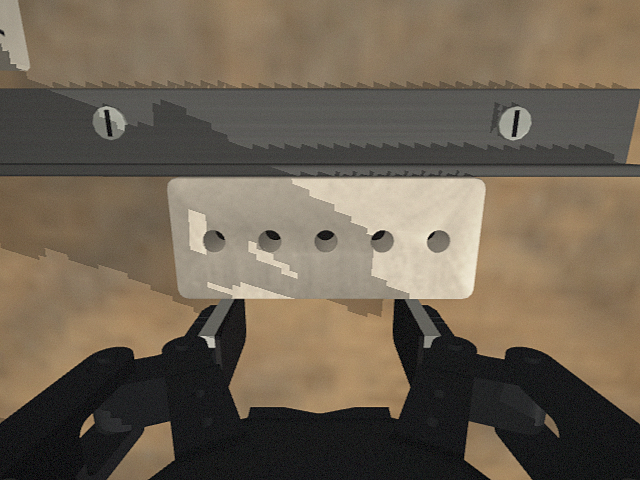

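The block now touches the bar evenly at both ends, with edges at rows 177/178, and the force rises without further motion. I'll back off, rise and check.

>>> play_rows(
  rows=[
    [[0,0,0,-0.3,0,0,75],[0,0,0,-0.8,0,0,75],[0,0,0,-1.8,0,0,75],[0,0,0,-3,0,0,75],[0,0,0,-3,0,-3,75],[0,0,0,-3,0,-7,75],[0,0,0,-3,0,-11,75],[0,0,0,-3,0,-14,75],[0,0,0,-3,0,-14,75],[0,0,0,-3,0,-14,75]],
  ],
)

```text
t: 12.4
tool_pos: [0.588, -0.121, 0.1568]
ee_rot: [1.0, 0.027, 0.001, 0.0]
contact_force: [-0.2, -0.2, -0.5]
width: 0.0602
grip_force: 0.0
```

```bash
python3 m.py 7
```

```text
scene 424 ((647.4244995117188, -117.40815734863281), (46.69417953491211, 111.57439422607422), 3.6266541481018066) [[621.0, -63.0], [628.0, -175.0], [674.0, -172.0], [667.0, -60.0]]
rail 160 -1.146496168928014 0.6627826708709681 [-0.02077891  0.01317543]
wrist 9666 ((652.7981567382812, -127.85723114013672), (48.0223274230957, 146.3434600830078), 3.034501552581787) [[625.0, -56.0], [633.0, -202.0], [681.0, -200.0], [673.0, -54.0]]
rail 1933 -2.842990960876161 0.6740545138282578 [-0.01419867  0.00270209]
```

View pics/wrist7.png

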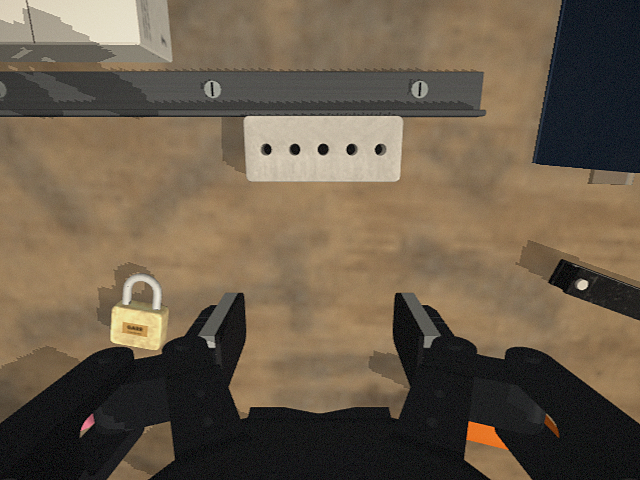

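View pics/scene7.png

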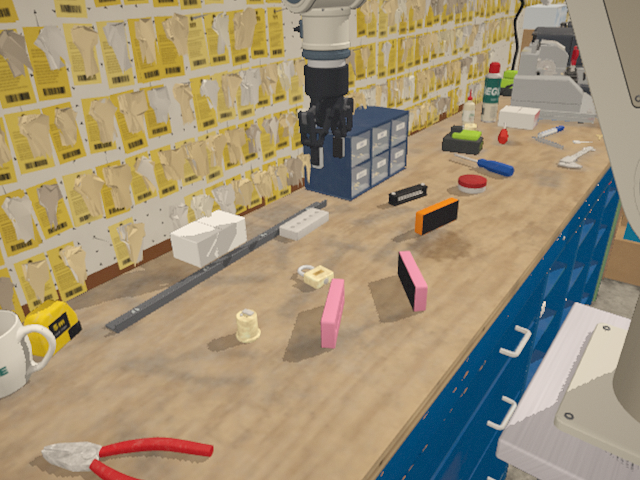

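The wrist view shows the fixture flat, holes up and flush against the bar at (323,148). The scene view shows the padlock (318,277) and the cylinder (247,325) where they were at the start.

```bash
python3 -c "
from cell import bot
print(bot.sign_off())"
```

```text
the job is handed in; nothing more can be done
None
```

The fixture lies flat on its pad, holes up, with its long side flush against the bench stop; the padlock and lock cylinder were left where they were, and the job is handed in.

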